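# Pack the masala tin into the rack and close the stop

### The arm

A 7-joint arm with a two-finger parallel gripper is mounted at the origin on the work surface. World frame = base frame: x ahead of the robot, y to its left, z up, the work surface at z = 0. Lengths are in m, angles in rad, forces in N, time in s.
With the tool pointing down it reaches from about 0.425 to 0.875 m from the base axis. Payload 4.7 kg.
Tool frame: the origin (TCP) lies on the centre line of the jaws, within the pads' length; the fingertips stand ahead of it and the grasp point (between the pads) lies 2 mm behind it (nose_length is the z of the fingertips in the tool frame, in m); z points along the fingers, y is the line along which they close (so a half turn about z gives the same grasp; the last joint's range is limited). The gripper opens to 87 mm and grips with 3 to 60 N. Pads are 19 mm wide; open, the fingers measure 117 mm over their backs; the gripper's body (75 mm by 190 mm) begins 51 mm behind the grasp point.
Start: joints at [-1.228, 0.321, -0.07, 1.45, 0.023, 1.371, -0.057], TCP at [0.21, 0.615, 0.24] pointing down, gripper open.
Joint ranges: [-2.86, 2.86], [-0.3, 2.09], [-1.38, 1.24], [0.06, 2.45], [-1.56, 4.7], [0.09, 2.05], [-2.69, 2.69]. Speed limits (rad/s): [2.57, 2.57, 3.14, 3.14, 3.14, 3.14, 3.14].

### API

Orientations are given as a rotation vector (axis times angle).
In Python, from bench import * gives the robot as it stands.
- The arm moves only by the tool send_rows, never from a script. Its arguments are lists of equal length, an entry for each row: "xyz": the shift along the tool's x, y, z in mm, a list of three; "dr": the turn, a rotation vector about the tool's x, y, z in rad, a list of three. A call has exactly 10 rows; each row is the pose to reach, as a shift and turn from the pose commanded when the call began, along the tool's axes at that moment; what a row does not reach only later rows make up. A row lasts 1/12 s, in which the tool goes at most 41.7 mm and 7.16 degrees, less where a joint would pass 70% of its speed; a pose out of reach is approached as far as the arm can. A call with a gripper value outside its range is refused whole. "jaw" is the finger opening in mm, from 0 to 87, set as the call begins (left out, the last holds). The fingers move at their own pace and stop on an object; "grip_force" is the grip in N (left out, the last holds). Time passes only in rows, so rows that repeat a pose let the fingers close, or fill a call up. It gives the time, the measured TCP pose, the force, the opening and the grip force at its end, in the units of the state.
- get_state(): the state, without advancing time (a new reading comes with each control period).
- get_image(name): name is "scene" or "side" or "wrist"; returns the picture (480x640x3 uint8, red, green, blue); there is no depth.
- calibration(name): a dict with "vfov" (degrees; the focal length in pixels is half the picture's height over the tangent of half this angle, whatever the lens; pixels are square), "cx", "cy" (the principal point, pixels), "rvec" (rotation vector, rad) and "tvec" (3), from world to camera coordinates, as OpenCV has them; the wrist camera has in their place "hand_eye" (4x4, takes a point from camera to tool coordinates, whose origin is the TCP and whose axes are the flange's). Camera axes: x right, y down, z forward; pixel columns grow to the right and rows downward; lengths in m; the calibration is good to about 2 mm. A picture is of the moment at which its call begins: read the wrist's pose just before it. calibration takes no time and is no camera call.
- close_job(): hands the job in; it is judged then, once.
The state is a dict: "time": time; "joint_positions": joint angles; "qd": joint speeds; "joint_torque": joint torques, N m; "position": TCP position; "tool_rot": TCP orientation; "ft_force": force on the tool from outside, world axes, zero at the start; "torque": the same for the moment, N m; "grip_width": opening from 0.0 (shut) to 1.0 (fully open); "grip_force": force on a finger pad.
Only numpy, scipy, OpenCV 4.12 (cv2) and the standard library are available. Lean on these libraries where they do the work, as an engineer would, in place of code of your own. Each camera call takes 0.05 s, during which the arm holds its last target. There are 200 camera calls.

### The job

Take the flat steel tin that leans in the slanted grey stand and stand it upright in the wooden rack, in the free gap between the two tins already there and the sliding stop. Then slide the stop towards the end wall until all three tins are packed snug and upright between wall and stop, and let go. Do not knock over the tins in the rack, and leave everything else on the ledge where it is.

Things in the scene. Friction and masses are not known exactly. Their poses are not given: they have to be found in the camera images.
- tin_c: Tin to pack: flat steel, 90 (own x) x 30 (own y) x 120 mm (own z, height), about 0.25 kg; origin at centre of underside, z to its lid; front and back alike. At the start it leans in the stand, 32 degrees from vertical, top towards the robot; the stand covers only its lowest 54 mm. Grip its two large faces near the top, tool tilted along its z; lift it out along its z.
- tin_a: Tin of the same shape and size standing in the rack next to the end wall, perhaps a few mm off it; origin and axes as tin_c.
- tin_b: Tin of the same shape and size standing in the rack next to tin_a, perhaps a few mm off it; the free gap begins at its face; origin and axes as tin_c.
- rack: Fixed wooden rack, 130 (own x) x 300 mm (own y); origin at centre of underside, z up. Floor 4 mm above the origin. End wall at the -y end, 100 mm high, inner face at own y = -144 mm. Side rails 14 mm high along y leave a channel 104 mm wide (own x -52 to +52). Tins stand with their thickness along own y.
- stop (a joint): Sliding steel end stop of the rack, in m: 0 fully open, grows towards the end wall (rack -y), travel 0.18. Its pushing face, 98 mm wide, top 64 mm above the rack's underside, is at rack y = 0.080 - value. With three tins packed without gaps it reads 0.134. Slides with 2 to 3 N plus the tins' friction, stays where left.
- stop_tab (a point): Centre of the outer (rack +y) side of the stop's upright tab, where the stop is pushed or pinched; 40 mm above the rack's underside, 66 mm outward of the pushing face; axes as the rack. Tab: steel plate 50 (rack x) x 8 (rack y) mm, from 4 to 64 mm above the rack's underside, 52 mm free behind it up to the face plate, joined by a 3 mm foot.
- stand: Fixed grey plastic stand, 120 x 130 mm, origin at the centre of its underside, z up; own y is the side to which the tin's top leans (roughly towards the robot). It holds the tin's underside centre 40 mm above the ledge and 30 mm to own -y.
- turner: Bystander: long-handled steel turner, 340 mm, lying on the ledge.
- katori_1: Bystander: small steel bowl, 84 mm across, 38 mm high; origin at the centre of its underside.
- katori_2: Bystander: another such bowl.
- tub: Bystander: blue plastic lidded tub, 118 x 108 x 84 mm high; origin at the centre of its underside.
- tong: Bystander: steel tong, 240 mm long, lying across a white ceramic spoon rest 12 mm high.
There are look-alikes about, which are no part of the job. What is shaped like the tin_c but pink, purple or yellow is not meant.

How it is judged:
On the way, in this order (a step that is already met when the one before it is completed fails the run):
1. the tin stands upright on the rack's floor, in the gap between tin_b and the stop, with the stop not yet snug (angle between tin_c's own z axis and vertical below 0.12 rad and z of tin_c in the frame of rack below 0.009 m and x of tin_c in the frame of rack between -0.012 and 0.012 m and y of tin_c in the frame of rack between -0.076 and 0.062 m and value of joint stop below 0.125 m), for 0.2 s.
2. the stop is pushed up snug (less than 5 mm of play left in all) (value of joint stop above 0.129 m), for 0.2 s.
At the end, for the whole second after the job is handed in: The three tins stand upright (within 4 degrees) on the rack's floor in the channel, tin_c last, next to the stop and square to the rack (within 6 degrees), and the stop has closed up on them with less than 5 mm of play in all (reads over 0.129). Everything is let go and at rest (value of joint stop above 0.129 m and angle between each of tin_a, tin_b, tin_c's own z axis and vertical below 0.07 rad and angle between the y axis of tin_c and the y axis of rack, either way round below 0.1 rad and z of tin_c in the frame of rack below 0.008 m and y of tin_a in the frame of rack below -0.121 m and y of tin_b in the frame of rack below -0.091 m and y of tin_c in the frame of rack between -0.076 and -0.062 m and x of tin_c in the frame of rack between -0.012 and 0.012 m and linear speed of tin_c below 0.02 m/s); the robot touches nothing.
It fails at once if a tin in the rack is knocked over (tilted over 20 degrees) (angle between any of tin_a, tin_b's own z axis and vertical above 0.35 rad).
It fails at once if a bystander is moved by more than 30 mm (distance of any of turner, katori_1, katori_2, tub, tong from where it was at the start of the episode above 0.03 m).
It also fails if it takes over 46 s, if anything falls off the work surface, if the arm or the gripper's body presses on something with over 40 N, if the wrist force passes 120 N, or if a joint passes its speed limit or range.

## Working session

There is one attempt and no reset: what is moved stays moved. The work goes in short steps, Python scripts to look and compute and a tool call to move; the robot and the scene stay as the last step left them, time stands still between calls to the robot, and variables do not carry over. Pictures are saved under pics/ and viewed, at most 10 in all, crops included, and the job is handed in when it is done.

Besides the shell and the picture viewer there is one more tool, called after "Request:" by a JSON object that holds its "fn" and its "kwargs", one argument or row to a line. send_rows: Moves the arm, as the interface text tells. Its arguments: {"type":"object","properties":{"xyz":{"type":"array"},"dr":{"type":"array"},"jaw":{"type":"number"},"grip_force":{"type":"number"}},"required":["xyz","dr"]}

```bash
mkdir -p pics; ls
python3 - <<'E'
from bench import *
import cv2
s=get_state();print({k:s[k] for k in('time','position','tool_rot','grip_width','ft_force')})
for n in("scene","side","wrist"):
    cv2.imwrite(f"pics/{n}0.png",get_image(n)[:,:,::-1]);print(n,calibration(n))
E
```

```text
pics
{'time': 0.0, 'position': array([0.20974573, 0.6146781 , 0.23844285]), 'tool_rot': array([-5.14080793e-01, -3.09900001e+00,  2.99574253e-03]), 'grip_width': 0.9962443982853361, 'ft_force': array([0.87483381, 0.48727835, 0.99628919])}
scene {'vfov': 44.76150084455564, 'cx': 320.387034843351, 'cy': 239.2269526876977, 'rvec': array([ 2.41438042,  0.60823207, -0.22493612]), 'tvec': array([-0.48116389, -0.13324324,  1.82137179])}
side {'vfov': 47.10452727394723, 'cx': 321.5816018305443, 'cy': 238.0702692182453, 'rvec': array([ 2.32619445, -0.56537781,  0.229625  ]), 'tvec': array([-0.45786854,  0.24566789,  1.63656736])}
wrist {'vfov': 69.97545193007272, 'cx': 316.6030526918331, 'cy': 245.02967176711545, 'hand_eye': array([[ 7.87065576e-04, -9.52953952e-01, -3.03114080e-01,
         8.24253425e-02],
       [ 9.99999558e-01,  5.94045964e-04,  7.28988830e-04,
         9.71884255e-04],
       [-5.14629091e-04, -3.03114520e-01,  9.52953998e-01,
        -1.46227474e-01],
       [ 0.00000000e+00,  0.00000000e+00,  0.00000000e+00,
         1.00000000e+00]])}
```

View pics/scene0.png

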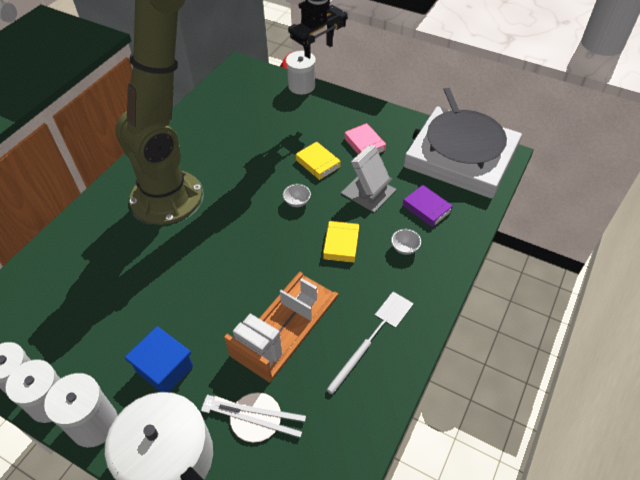

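View pics/side0.png

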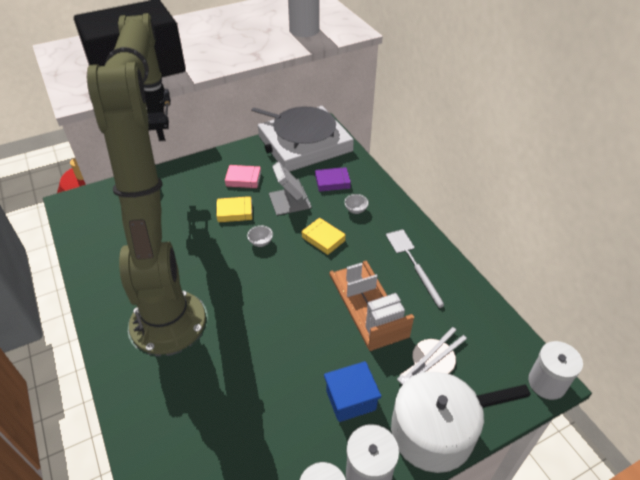

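The scene shows the grey tin leaning in the stand at scene (372,172) and side (290,186). The rack is at scene (282,325) and side (372,305), with two tins at its near end and the stop at the far end. 

Possible confusions, all coloured and lying flat: pink (365,140), yellow (318,160), yellow (342,242) and purple (428,205). I choose the grey one in the stand and check it in a close crop.

Run:
```python
import cv2,numpy as np
def c(n,x,y,w,h,k):
    return cv2.resize(cv2.imread(f"pics/{n}0.png")[y:y+h,x:x+w],None,fx=k,fy=k,interpolation=cv2.INTER_CUBIC)
a=c("scene",335,140,66,75,6)[:, :396];a=np.hstack([c("scene",335,138,66,50+25,4),c("side",262,155,66,75,4),])
# rows: stand k=4 (264+264 wide,300 high), rack k=... 
b=np.hstack([c("scene",222,268,120,112,2.5)])
cv2.imwrite("pics/stand.png",np.hstack([c("scene",336,140,66,75,6),c("side",262,155,66,75,6)]))
cv2.imwrite("pics/rack.png",np.hstack([c("scene",222,268,120,112,4)[:, :480][:448],c("side",326,258,80,112,4)]))
```

```text
(no output)
```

View pics/stand.png

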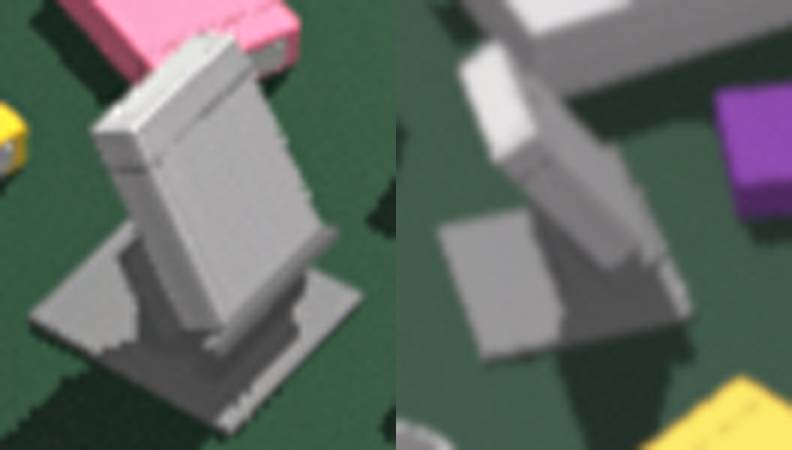

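View pics/rack.png

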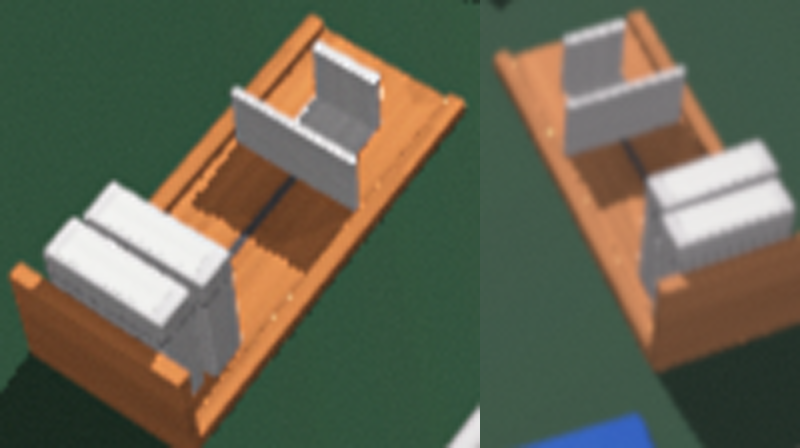

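```bash
cat > h.py <<'E'
import numpy as np,cv2
from scipy.optimize import least_squares
from scipy.spatial.transform import Rotation as R
from bench import *
def K(c):
    f=240/np.tan(np.radians(c["vfov"]/2));return np.array([[f,0,c["cx"]],[0,f,c["cy"]],[0,0,1.]])
C={n:calibration(n) for n in("scene","side")}
def proj(n,P):
    c=C[n];return cv2.projectPoints(np.atleast_2d(P).astype(float),c["rvec"],c["tvec"],K(c),None)[0][:,0]
def pose(x,y,yaw,P):
    return R.from_euler('z',yaw).apply(np.atleast_2d(P))+[x,y,0]
def un(u,o,k,off=0): return (np.array(u)-[off,0]+.5)/k-.5+o
E
cat > fit.py <<'E'
from h import *
S=lambda u:un(u,(336,140),6); D=lambda u:un(u,(262,155),6,396)
t=np.radians(32);Rt=R.from_euler('x',-t)
L=lambda a,b:Rt.apply([a*.045,b*.015,.12])+[0,-.03,.04]
# own +y towards robot; +x: with y toward robot(-X world), x = +Y world-ish
ob=[("scene",L(-1,1),S((95,130))),("scene",L(-1,-1),S((137,137))),("scene",L(1,-1),S((238,38))),("scene",L(1,1),S((205,33))),
("side",L(-1,1),D((497,163))),("side",L(-1,-1),D((538,120))),("side",L(1,-1),D((500,40))),("side",L(1,1),D((458,68))),
("scene",[-.06,.065,.004],S((30,317))),("scene",[-.06,-.065,.004],S((225,435))),("scene",[.06,-.065,.004],S((362,295))),
("side",[-.06,.065,.004],D((485,360))),("side",[.06,.065,.004],D((438,230))),("side",[-.06,-.065,.004],D((690,318)))]
def run(ob,f,p0):
    def res(p): return np.concatenate([proj(n,f(P,p))[0]-u for n,P,u in ob])
    best=min((least_squares(res,[*p0[:2],y,*p0[3:]],loss='soft_l1') for y in np.arange(-3,3.2,.6)),key=lambda r:r.cost)
    return best.x,res(best.x).reshape(-1,2)
if __name__=="__main__":
    p,r=run(ob,lambda P,p:pose(*p[:3],P),[.6,.2,0]);print("stand",p.round(4));print(r.round(1).tolist())
    S=lambda u:un(u,(222,268),4); D=lambda u:un(u,(326,258),4,480)
    # entries: (cam,(x,yoffset,z,kind),px) kind 0 rack,1 stop(face y=0.08-v),2 tin_a centre y,3 tin_b
    o=[("scene",(-.065,.15,.016,0),S((315,16))),("scene",(.065,.15,.016,0),S((465,99))),("scene",(.065,-.15,.0,0),S((195,449))),("scene",(-.065,-.15,.1,0),S((12,268))),
    ("side",(-.065,.15,.016,0),D((497,55))),("side",(.065,.15,.016,0),D((640,12))),("side",(-.065,-.15,0,0),D((657,370))),
    ("scene",(-.049,0,.064,1),S((234,97))),("scene",(.049,0,.064,1),S((357,165))),("scene",(-.025,.066,.064,1),S((315,40))),("scene",(.025,.066,.064,1),S((381,77))),
    ("side",(-.049,0,.064,1),D((567,107))),("side",(.049,0,.064,1),D((685,77))),("side",(-.025,.066,.064,1),D((566,36))),("side",(.025,.066,.064,1),D((624,20))),
    ("scene",(-.045,-.015,.124,2),S((45,252))),("scene",(-.045,.015,.124,2),S((72,219))),("scene",(.045,-.015,.124,2),S((162,328))),
    ("scene",(-.045,.015,.124,3),S((112,181))),("scene",(.045,.015,.124,3),S((232,256))),("scene",(.045,-.015,.124,3),S((205,282))),
    ("side",(-.045,.015,.124,3),D((648,182))),("side",(.045,.015,.124,3),D((766,141))),("side",(-.045,-.015,.124,2),D((682,250))),("side",(.045,-.015,.124,2),D((796,210)))]
    def f(P,p):
        k=P[3];b=[0,.08-p[3],p[4],p[5]][k];dx=p[6] if k>1 else 0
        return pose(*p[:3],[P[0]+dx,P[1]+b,P[2]])
    p,r=run(o,f,[.7,-.2,0,0,-.129,-.095,0]);print("rack x y yaw v ya yb dx",p.round(4));print(r.round(1).tolist())
E
python3 fit.py
```

```text
stand [0.5488 0.3152 1.3763]
[[-1.9, 0.7], [-1.9, -0.5], [-0.3, -0.5], [-2.0, 0.6], [-0.2, 0.0], [0.1, 2.2], [0.3, -0.5], [0.5, -0.3], [0.0, -0.5], [1.1, -0.2], [1.1, 0.6], [-0.4, -1.2], [0.1, -1.3], [0.9, -1.2]]
rack x y yaw v ya yb dx [ 5.612e-01 -2.162e-01 -1.067e-01  3.760e-02 -1.244e-01 -9.190e-02
  1.000e-04]
[[-1.4, -0.8], [0.0, 0.6], [0.2, 1.6], [-0.1, 0.6], [-0.5, -0.8], [1.0, -1.1], [-1.4, -0.8], [-1.1, -0.8], [-1.2, 0.3], [0.9, 0.4], [-0.2, -0.0], [0.5, 0.0], [0.6, -1.6], [-0.5, -0.0], [-0.2, -0.5], [-0.4, 0.7], [0.9, -0.2], [0.2, 1.0], [-0.5, -0.4], [-1.0, -0.7], [-1.9, 2.1], [-0.7, -1.4], [-1.2, -0.4], [0.4, -1.1], [1.6, -0.9]]
```

```bash
cat >> h.py <<'E'
def frame(z,y):
    z=np.array(z)/np.linalg.norm(z);y=np.array(y)-np.dot(y,z)*z;y/=np.linalg.norm(y)
    return np.column_stack([np.cross(y,z),y,z])
def plan(p,M,v=1):
    s=get_state();R0=R.from_rotvec(s["tool_rot"])
    d=R0.inv().apply(np.array(p)-s["position"])*1e3;r=(R0.inv()*R.from_matrix(M)).as_rotvec()
    print("t",round(s["time"],2),"d",d.round(1),"r",r.round(3),"now",s["position"].round(4),"|d|",np.linalg.norm(d).round(),"|r|",np.linalg.norm(r).round(3))
ST=[.5488,.3152,1.3763]; RK=[.5612,-.2162,-.1067]
def tin_c():
    Rt=R.from_euler('z',ST[2])*R.from_euler('x',-np.radians(32))
    b=pose(*ST,[0,-.03,.04])[0]
    return b,Rt
def grasp(h):
    b,Rt=tin_c();zt=Rt.apply([0,0,1]);return b+zt*h,frame(-zt,-Rt.apply([0,1,0]))
E
python3 -c "
import bench;print([n for n in dir(bench) if n[0]!='_'],getattr(bench,'nose_length',None))
from h import *
b,Rt=tin_c();print(b,Rt.apply([0,0,.12])+b)
p,M=grasp(.20);print(p);plan(p,M)"
```

```text
['MotionError', 'calibration', 'close_job', 'get_image', 'get_state', 'nose_length'] 0.017
[0.57823435 0.30940183 0.04      ] [0.51584303 0.32169208 0.14176577]
[0.47424881 0.32988558 0.20960962]
t 0.15 d [-342.3 -184.2   29.4] r [-0.459 -0.399  1.397] now [0.2098 0.6148 0.2387] |d| 390.0 |r| 1.524
```

Request:
{"fn": "send_rows", "kwargs": {
  "xyz": [
    [-20,-11,2],
    [-41,-22,4],
    [-62,-33,5],
    [-82,-44,7],
    [-103,-55,9],
    [-123,-66,11],
    [-144,-77,12],
    [-164,-88,14],
    [-185,-99,16],
    [-205,-110,18]
  ],
  "dr": [
    [-0.028,-0.024,0.084],
    [-0.055,-0.048,0.168],
    [-0.083,-0.072,0.252],
    [-0.11,-0.096,0.336],
    [-0.138,-0.12,0.42],
    [-0.165,-0.144,0.504],
    [-0.193,-0.168,0.588],
    [-0.22,-0.192,0.672],
    [-0.248,-0.216,0.756],
    [-0.275,-0.24,0.84]
  ],
  "jaw": 70
}}

```text
time: 0.98
position: [0.3691, 0.4436, 0.2214]
tool_rot: [1.588, 2.366, 0.325]
ft_force: [0.2, 0.3, -0.4]
grip_width: 0.804
grip_force: 0.0
```

```bash
python3 -c "
from h import *
p,M=grasp(.20);plan(p,M)"
```

```text
t 0.98 d [-142.2   44.8   43.6] r [-0.182 -0.158  0.552] now [0.3691 0.4436 0.2214] |d| 155.0 |r| 0.603
```

Request:
{"fn": "send_rows", "kwargs": {
  "xyz": [
    [-18,6,5],
    [-36,11,11],
    [-54,17,16],
    [-72,22,22],
    [-90,28,27],
    [-108,34,33],
    [-126,39,38],
    [-142,45,43],
    [-142,45,43],
    [-142,45,43]
  ],
  "dr": [
    [-0.023,-0.02,0.069],
    [-0.046,-0.04,0.138],
    [-0.069,-0.06,0.207],
    [-0.091,-0.08,0.276],
    [-0.114,-0.099,0.345],
    [-0.137,-0.119,0.414],
    [-0.16,-0.138,0.483],
    [-0.182,-0.158,0.552],
    [-0.182,-0.158,0.552],
    [-0.182,-0.158,0.552]
  ]
}}

```text
time: 1.82
position: [0.4738, 0.3316, 0.2099]
tool_rot: [2.058, 1.702, 0.484]
ft_force: [-0.8, -0.3, -0.5]
grip_width: 0.799
grip_force: 0.0
```

Run:
```python
from h import *
p,M=grasp(.20);plan(p,M)
s=get_state();im=get_image("wrist")[:,:,::-1].copy();cv2.imwrite("pics/w1.png",im)
c=calibration("wrist");H=np.array(c["hand_eye"]);k=K(c);b,Rt=tin_c();R0=R.from_rotvec(s["tool_rot"])
for a,d in((1,1),(1,-1),(-1,-1),(-1,1)):
    P=Rt.apply([a*.045,d*.015,.12])+b
    q=np.linalg.inv(H)@np.r_[R0.inv().apply(P-s["position"]),1];u=k@(q[:3]/q[2]);print(a,d,u[:2].round(1),q[2].round(3))
```

```text
t 1.82 d [-1.6  0.5  0.7] r [-0.003 -0.001  0.006] now [0.4738 0.3316 0.2099] |d| 2.0 |r| 0.006
1 1 [292.8 201.2] 0.228
1 -1 [337.9 201.5] 0.228
-1 -1 [334.9 321.5] 0.255
-1 1 [294.6 321.3] 0.255
```

View pics/w1.png

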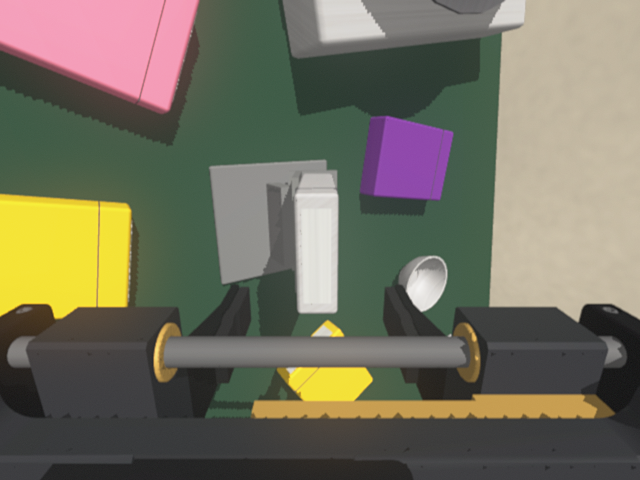

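The wrist view shows the white tin lid centred between the fingers. Its corners are at about (294,193), (337,193), (337,313) and (298,313), roughly 5 mm along tool x from where I predicted. I'll refine the pose from these.

Run:
```python
import h
from h import *
s=get_state();R0=R.from_rotvec(s["tool_rot"]);c=calibration("wrist");Hi=np.linalg.inv(np.array(c["hand_eye"]));k=K(c)
U=np.array([(294,193),(337,193),(337,313),(298,313)])
def res(p):
    h.ST=list(p);b,Rt=tin_c();o=[]
    for (a,d),u in zip(((1,1),(1,-1),(-1,-1),(-1,1)),U):
        q=Hi@np.r_[R0.inv().apply(Rt.apply([a*.045,d*.015,.12])+b-s["position"]),1];o.append((k@(q[:3]/q[2]))[:2]-u)
    return np.ravel(o)
r=least_squares(res,h.ST,x_scale=.01);print(r.x.round(4),r.fun.round(1))
h.ST=list(r.x);plan(*grasp(.098))
```

```text
[0.5513 0.3224 1.4023] [-1.1  0.   1.3 -0.7  0.7  0.2 -0.6  0.7]
t 1.87 d [  4.2   2.  103.8] r [-0.003  0.011 -0.016] now [0.4735 0.3326 0.2103] |d| 104.0 |r| 0.019
```

```bash
sed -i 's/^ST=\[[^]]*\]/ST=[.5513,.3224,1.4023]/' h.py; grep -n ^ST h.py
```

```text
20:ST=[.5513,.3224,1.4023]; RK=[.5612,-.2162,-.1067]
```

Request:
{"fn": "send_rows", "kwargs": {
  "xyz": [
    [4,2,10],
    [4,2,25],
    [4,2,40],
    [4,2,55],
    [4,2,70],
    [4,2,82],
    [4,2,92],
    [4,2,100],
    [4,2,107],
    [4,2,107]
  ],
  "dr": [
    [-0.003,0.011,-0.016],
    [-0.003,0.011,-0.016],
    [-0.003,0.011,-0.016],
    [-0.003,0.011,-0.016],
    [-0.003,0.011,-0.016],
    [-0.003,0.011,-0.016],
    [-0.003,0.011,-0.016],
    [-0.003,0.011,-0.016],
    [-0.003,0.011,-0.016],
    [-0.003,0.011,-0.016]
  ]
}}

```text
time: 2.7
position: [0.5319, 0.3244, 0.1196]
tool_rot: [2.042, 1.721, 0.493]
ft_force: [-0.9, 0.7, 0.6]
grip_width: 0.8
grip_force: 0.0
```

Request:
{"fn": "send_rows", "kwargs": {
  "xyz": [
    [0,0,0],
    [0,0,0],
    [0,0,0],
    [0,0,0],
    [0,0,0],
    [0,0,0],
    [0,0,0],
    [0,0,0],
    [0,0,0],
    [0,0,0]
  ],
  "dr": [
    [0,0,0],
    [0,0,0],
    [0,0,0],
    [0,0,0],
    [0,0,0],
    [0,0,0],
    [0,0,0],
    [0,0,0],
    [0,0,0],
    [0,0,0]
  ],
  "jaw": 20,
  "grip_force": 30
}}

```text
time: 3.53
position: [0.5314, 0.3249, 0.1202]
tool_rot: [2.042, 1.721, 0.494]
ft_force: [-2.3, 1.2, -0.6]
grip_width: 0.344
grip_force: 30.0
```

```bash
python3 -c "
from h import *
s=get_state();print(s['grip_width']*87,s['grip_force'],s['ft_force'])
plan(*grasp(.095));plan(*grasp(.22))"
```

```text
29.921409891202725 29.994886906351894 [-2.30732407  1.18677135 -0.55919314]
t 3.53 d [ 0.9 -0.  -0.4] r [ 0.001  0.001 -0.001] now [0.5314 0.3249 0.1202] |d| 1.0 |r| 0.002
t 3.53 d [   0.8    0.  -125.4] r [ 0.001  0.001 -0.001] now [0.5314 0.3249 0.1202] |d| 125.0 |r| 0.002
```

Request:
{"fn": "send_rows", "kwargs": {
  "xyz": [
    [0,0,-8],
    [0,0,-20],
    [0,0,-34],
    [0,0,-48],
    [0,0,-62],
    [0,0,-76],
    [0,0,-90],
    [0,0,-104],
    [0,0,-118],
    [0,0,-130]
  ],
  "dr": [
    [0,0,0],
    [0,0,0],
    [0,0,0],
    [0,0,0],
    [0,0,0],
    [0,0,0],
    [0,0,0],
    [0,0,0],
    [0,0,0],
    [0,0,0]
  ]
}}

```text
time: 4.37
position: [0.463, 0.3366, 0.2324]
tool_rot: [2.043, 1.721, 0.496]
ft_force: [-0.3, -0.6, -2.9]
grip_width: 0.345
grip_force: 30.0
```

```bash
cat >> h.py <<'E'
def place(y,z,x=0):
    ry=R.from_euler('z',RK[2]).apply([0,1,0]);return pose(*RK,[x,y,z])[0],frame([0,0,-1],-ry)
E
python3 -c "
from h import *
s=get_state();print(s['grip_width']*87)
plan(*place(-.017,.255))
p,M=place(-.017,.255)
s=get_state();R0=R.from_rotvec(s['tool_rot']);r=(R0.inv()*R.from_matrix(M)).as_rotvec();d=R0.inv().apply(p-s['position'])*1e3
n=20
print((d/n).round(2),(r/n).round(4))"
```

```text
29.985988591668367
t 4.37 d [-545.1  174.7   82. ] r [ 0.448 -0.422  1.464] now [0.463  0.3366 0.2324] |d| 578.0 |r| 1.588
[-27.25   8.74   4.1 ] [ 0.0224 -0.0211  0.0732]
```

Request:
{"fn": "send_rows", "kwargs": {
  "xyz": [
    [-20,6,3],
    [-46,15,7],
    [-73,23,11],
    [-100,32,15],
    [-127,41,19],
    [-155,50,23],
    [-182,58,27],
    [-209,67,31],
    [-236,76,36],
    [-264,85,40]
  ],
  "dr": [
    [0.016,-0.015,0.054],
    [0.038,-0.036,0.124],
    [0.06,-0.057,0.196],
    [0.082,-0.077,0.269],
    [0.104,-0.098,0.341],
    [0.127,-0.12,0.416],
    [0.15,-0.141,0.489],
    [0.172,-0.162,0.561],
    [0.194,-0.183,0.634],
    [0.217,-0.204,0.709]
  ]
}}

```text
time: 5.2
position: [0.5105, 0.0591, 0.2426]
tool_rot: [2.741, 0.925, 0.291]
ft_force: [0.2, -1.1, -3.0]
grip_width: 0.345
grip_force: 30.0
```

```bash
python3 -c "
from h import *
plan(*place(-.017,.255))"
```

```text
t 5.2 d [-140.1  257.1   46.6] r [ 0.229 -0.217  0.752] now [0.5105 0.0591 0.2426] |d| 296.0 |r| 0.815
```

Request:
{"fn": "send_rows", "kwargs": {
  "xyz": [
    [-15,28,5],
    [-30,56,10],
    [-46,85,15],
    [-62,113,21],
    [-78,142,26],
    [-93,171,31],
    [-109,200,36],
    [-122,224,41],
    [-133,243,44],
    [-140,257,47]
  ],
  "dr": [
    [0.025,-0.024,0.083],
    [0.05,-0.048,0.165],
    [0.076,-0.072,0.248],
    [0.101,-0.095,0.331],
    [0.126,-0.119,0.414],
    [0.151,-0.143,0.496],
    [0.177,-0.167,0.579],
    [0.2,-0.189,0.655],
    [0.217,-0.206,0.713],
    [0.229,-0.217,0.752]
  ]
}}

```text
time: 6.03
position: [0.5603, -0.2347, 0.2556]
tool_rot: [3.133, -0.171, 0.001]
ft_force: [0.7, -1.0, -3.4]
grip_width: 0.341
grip_force: 30.0
```

Request:
{"fn": "send_rows", "kwargs": {
  "xyz": [
    [0,0,0],
    [0,0,0],
    [0,0,0],
    [0,0,0],
    [0,0,0],
    [0,0,0],
    [0,0,0],
    [0,0,0],
    [0,0,0],
    [0,0,0]
  ],
  "dr": [
    [0,0,0],
    [0,0,0],
    [0,0,0],
    [0,0,0],
    [0,0,0],
    [0,0,0],
    [0,0,0],
    [0,0,0],
    [0,0,0],
    [0,0,0]
  ]
}}

```text
time: 6.87
position: [0.561, -0.2313, 0.2547]
tool_rot: [3.135, -0.163, 0.001]
ft_force: [-0.2, 0.5, -3.3]
grip_width: 0.342
grip_force: 30.0
```

Run:
```python
from h import *
plan(*place(-.017,.255))
s=get_state();cv2.imwrite("pics/w2.png",get_image("wrist")[:,:,::-1])
c=calibration("wrist");H=np.linalg.inv(np.array(c["hand_eye"]));k=K(c);R0=R.from_rotvec(s["tool_rot"])
for n,P in dict(railL_end=(-.052,.15,.016),railR_end=(.052,.15,.016),b1=(-.045,-.0769,.124),b2=(.045,-.0769,.124),f1=(-.049,.0424,.064),f2=(.049,.0424,.064),t1=(-.025,.1084,.064),t2=(.025,.1084,.064)).items():
    q=H@np.r_[R0.inv().apply(pose(*RK,P)[0]-s["position"]),1];print(n,(k@(q[:3]/q[2]))[:2].round(),q[2].round(3))
```

```text
t 6.87 d [-1.4  2.  -0.3] r [ 0.003 -0.001  0.003] now [ 0.561  -0.2313  0.2547] |d| 2.0 |r| 0.004
railL_end [178. 258.] 0.408
railR_end [167. 169.] 0.377
b1 [387. 292.] 0.304
b2 [394. 191.] 0.277
f1 [262. 271.] 0.362
f2 [258. 177.] 0.332
t1 [197. 249.] 0.355
t2 [192. 201.] 0.339
```

View pics/w2.png

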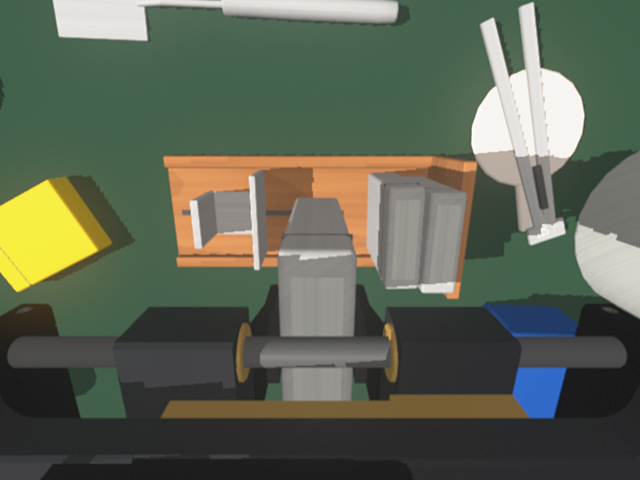

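The wrist picture shows the held tin hanging over the gap. The stop face is at column ~265, tin_b's near lid edge at ~385, and the rails at rows ~167 and ~257. The prediction agrees to a few pixels. I'll check yaw in one crop.

Run:
```python
import cv2
im=cv2.imread("pics/w2.png")[148:308,158:484]
cv2.imwrite("pics/w2c.png",cv2.resize(im,(800,393),interpolation=cv2.INTER_CUBIC)); print(800/326)
```

```text
2.4539877300613497
```

View pics/w2c.png

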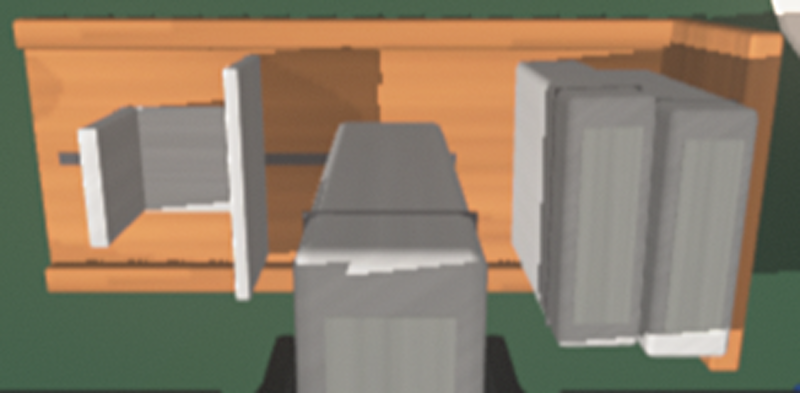

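Request:
{"fn": "send_rows", "kwargs": {
  "xyz": [
    [-1,-3,10],
    [-1,-3,25],
    [-1,-3,42],
    [-1,-3,60],
    [-1,-3,78],
    [-1,-3,96],
    [-1,-3,112],
    [-1,-3,126],
    [-1,-3,136],
    [-1,-3,142]
  ],
  "dr": [
    [0.003,0,0.003],
    [0.003,0,0.003],
    [0.003,0,0.003],
    [0.003,0,0.003],
    [0.003,0,0.003],
    [0.003,0,0.003],
    [0.003,0,0.003],
    [0.003,0,0.003],
    [0.003,0,0.003],
    [0.003,0,0.003]
  ]
}}

```text
time: 7.75
position: [0.5597, -0.2283, 0.111]
tool_rot: [-3.137, 0.168, 0.002]
ft_force: [0.0, -1.0, -3.3]
grip_width: 0.342
grip_force: 30.0
```

Request:
{"fn": "send_rows", "kwargs": {
  "xyz": [
    [0,0,1],
    [0,0,2],
    [0,0,3],
    [0,0,4],
    [0,0,5],
    [0,0,6],
    [0,0,7],
    [0,0,8],
    [0,0,9],
    [0,0,10]
  ],
  "dr": [
    [0,0,0],
    [0,0,0],
    [0,0,0],
    [0,0,0],
    [0,0,0],
    [0,0,0],
    [0,0,0],
    [0,0,0],
    [0,0,0],
    [0,0,0]
  ]
}}

```text
time: 8.58
position: [0.5604, -0.2287, 0.1026]
tool_rot: [-3.137, 0.168, -0.001]
ft_force: [0.4, -0.0, -2.9]
grip_width: 0.337
grip_force: 30.0
```

```bash
python3 -c "
from h import *
plan(*place(-.012,.099));s=get_state();print(s['ft_force'],s['torque'],s['grip_width']*87)"
```

```text
t 8.58 d [-0.5 -0.5  3.6] r [-0.    -0.001 -0.   ] now [ 0.5604 -0.2287  0.1026] |d| 4.0 |r| 0.001
[ 0.36086648 -0.03716307 -2.93026115] [-0.0633606   0.11949787 -0.00087453] 29.291121441152516
```

Request:
{"fn": "send_rows", "kwargs": {
  "xyz": [
    [0,0,0.3],
    [0,0,0.6],
    [0,0,0.9],
    [0,0,1.2],
    [0,0,1.5],
    [0,0,1.8],
    [0,0,2.1],
    [0,0,2.4],
    [0,0,2.7],
    [0,0,3]
  ],
  "dr": [
    [0,0,0],
    [0,0,0],
    [0,0,0],
    [0,0,0],
    [0,0,0],
    [0,0,0],
    [0,0,0],
    [0,0,0],
    [0,0,0],
    [0,0,0]
  ]
}}

```text
time: 9.42
position: [0.5604, -0.2287, 0.0997]
tool_rot: [-3.137, 0.168, -0.001]
ft_force: [0.2, 0.4, -3.2]
grip_width: 0.344
grip_force: 30.0
```

Request:
{"fn": "send_rows", "kwargs": {
  "xyz": [
    [0,0,0.3],
    [0,0,0.6],
    [0,0,0.9],
    [0,0,1.2],
    [0,0,1.5],
    [0,0,1.8],
    [0,0,2.0],
    [0,0,2.0],
    [0,0,2.0],
    [0,0,2.0]
  ],
  "dr": [
    [0,0,0],
    [0,0,0],
    [0,0,0],
    [0,0,0],
    [0,0,0],
    [0,0,0],
    [0,0,0],
    [0,0,0],
    [0,0,0],
    [0,0,0]
  ]
}}

```text
time: 10.25
position: [0.5604, -0.2287, 0.0977]
tool_rot: [-3.137, 0.168, -0.002]
ft_force: [-0.4, -0.4, -3.4]
grip_width: 0.343
grip_force: 30.0
```

Request:
{"fn": "send_rows", "kwargs": {
  "xyz": [
    [0,0,0.3],
    [0,0,0.6],
    [0,0,0.9],
    [0,0,1.2],
    [0,0,1.5],
    [0,0,1.8],
    [0,0,2.1],
    [0,0,2.4],
    [0,0,2.5],
    [0,0,2.5]
  ],
  "dr": [
    [0,0,0],
    [0,0,0],
    [0,0,0],
    [0,0,0],
    [0,0,0],
    [0,0,0],
    [0,0,0],
    [0,0,0],
    [0,0,0],
    [0,0,0]
  ]
}}

```text
time: 11.08
position: [0.5605, -0.2289, 0.0976]
tool_rot: [-3.135, 0.168, -0.002]
ft_force: [-7.0, 3.9, 13.9]
grip_width: 0.344
grip_force: 30.0
```

Request:
{"fn": "send_rows", "kwargs": {
  "xyz": [
    [0,0,-1],
    [0,0,-2],
    [0,0,-2],
    [0,0,-2],
    [0,0,-2],
    [0,0,-2],
    [0,0,-2],
    [0,0,-2],
    [0,0,-2],
    [0,0,-2]
  ],
  "dr": [
    [0,0,0],
    [0,0,0],
    [0,0,0],
    [0,0,0],
    [0,0,0],
    [0,0,0],
    [0,0,0],
    [0,0,0],
    [0,0,0],
    [0,0,0]
  ]
}}

```text
time: 11.92
position: [0.5607, -0.2289, 0.0976]
tool_rot: [-3.137, 0.168, -0.002]
ft_force: [-2.4, 1.2, 4.6]
grip_width: 0.341
grip_force: 30.0
```

Request:
{"fn": "send_rows", "kwargs": {
  "xyz": [
    [0,0,0],
    [0,0,0],
    [0,0,0],
    [0,0,0],
    [0,0,0],
    [0,0,0],
    [0,0,0],
    [0,0,0],
    [0,0,0],
    [0,0,0]
  ],
  "dr": [
    [0,0,0],
    [0,0,0],
    [0,0,0],
    [0,0,0],
    [0,0,0],
    [0,0,0],
    [0,0,0],
    [0,0,0],
    [0,0,0],
    [0,0,0]
  ],
  "jaw": 52
}}

```text
time: 12.75
position: [0.5604, -0.2287, 0.0972]
tool_rot: [-3.137, 0.168, -0.002]
ft_force: [0.3, -0.0, -0.1]
grip_width: 0.601
grip_force: 0.0
```

Request:
{"fn": "send_rows", "kwargs": {
  "xyz": [
    [0,0,-5],
    [0,0,-15],
    [0,0,-30],
    [0,0,-50],
    [0,0,-70],
    [0,0,-90],
    [0,0,-110],
    [0,0,-125],
    [0,0,-135],
    [0,0,-140]
  ],
  "dr": [
    [0,0,0],
    [0,0,0],
    [0,0,0],
    [0,0,0],
    [0,0,0],
    [0,0,0],
    [0,0,0],
    [0,0,0],
    [0,0,0],
    [0,0,0]
  ]
}}

```text
time: 13.58
position: [0.5609, -0.2293, 0.2395]
tool_rot: [3.137, -0.168, 0.006]
ft_force: [-0.2, -0.0, 0.8]
grip_width: 0.605
grip_force: 0.0
```

Run:
```python
from h import *
a=get_image("scene")[:,:,::-1][258:383,215:345];b=get_image("side")[:,:,::-1][245:370,320:420]
w=get_image("wrist")[:,:,::-1]
import numpy as np
top=np.hstack([cv2.resize(a,None,fx=2.4,fy=2.4,interpolation=2),cv2.resize(b,None,fx=2.4,fy=2.4,interpolation=2)])
w=cv2.resize(w[120:420],(552,259));cv2.imwrite("pics/p3.png",np.vstack([top,w]))
# push start: tab outer y, closed fingers
plan(*place(.146-.0376+.03,.235))
```

```text
t 13.73 d [  -0.3 -150.9    2.2] r [-0.001 -0.001 -0.   ] now [ 0.5602 -0.2287  0.2371] |d| 151.0 |r| 0.001
```

View pics/p3.png

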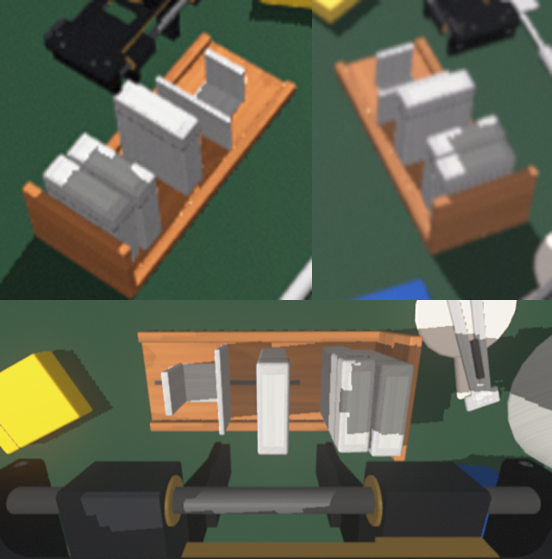

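The tin stands upright in the gap, with tins a and b untouched and the stop open. Next I push the stop with closed fingers, turned 90° so the gripper body stays clear of the tins.

```bash
cat >> h.py <<'E'
def push(y,z):
    rx=R.from_euler('z',RK[2]).apply([1,0,0]);return pose(*RK,[0,y,z])[0],frame([0,0,-1],rx)
E
python3 -c "
from h import *
plan(*push(.15,.2))"
```

```text
t 13.73 d [  -0.4 -162.5   37.2] r [ 0.000e+00 -1.000e-03 -1.571e+00] now [ 0.5602 -0.2287  0.2371] |d| 167.0 |r| 1.571
```

Request:
{"fn": "send_rows", "kwargs": {
  "xyz": [
    [0,-10,0],
    [0,-26,0],
    [0,-44,0],
    [0,-62,0],
    [0,-80,0],
    [0,-98,0],
    [0,-116,0],
    [0,-134,0],
    [0,-150,0],
    [0,-162,0]
  ],
  "dr": [
    [0,0,-0.06],
    [0,0,-0.15],
    [0,0,-0.24],
    [0,0,-0.34],
    [0,0,-0.44],
    [0,0,-0.54],
    [0,0,-0.64],
    [0,0,-0.74],
    [0,0,-0.84],
    [0,0,-0.94]
  ],
  "jaw": 0,
  "grip_force": 10
}}

```text
time: 14.57
position: [0.577, -0.0655, 0.2357]
tool_rot: [-2.867, -1.28, 0.002]
ft_force: [0.3, 0.4, -0.6]
grip_width: 0.015
grip_force: 0.0
```

Request:
{"fn": "send_rows", "kwargs": {
  "xyz": [
    [0,0,3],
    [0,0,7],
    [0,0,12],
    [0,0,18],
    [0,0,24],
    [0,0,30],
    [0,0,35],
    [0,0,37],
    [0,0,37],
    [0,0,37]
  ],
  "dr": [
    [0,0,-0.09],
    [0,0,-0.19],
    [0,0,-0.29],
    [0,0,-0.39],
    [0,0,-0.48],
    [0,0,-0.56],
    [0,0,-0.61],
    [0,0,-0.63],
    [0,0,-0.63],
    [0,0,-0.63]
  ]
}}

```text
time: 15.4
position: [0.5773, -0.0677, 0.1997]
tool_rot: [-2.339, -2.097, 0.0]
ft_force: [0.6, -0.8, 0.2]
grip_width: 0.008
grip_force: 0.0
```

```bash
python3 -c "
from h import *
plan(*push(.15,.047));print(get_state()['grip_width'])"
```

```text
t 15.4 d [ 6.000e-01 -1.000e-01  1.527e+02] r [-0.    -0.    -0.002] now [ 0.5773 -0.0677  0.1997] |d| 153.0 |r| 0.002
0.008234559059613521
```

Request:
{"fn": "send_rows", "kwargs": {
  "xyz": [
    [0,0,10],
    [0,0,28],
    [0,0,46],
    [0,0,64],
    [0,0,82],
    [0,0,100],
    [0,0,118],
    [0,0,134],
    [0,0,146],
    [0,0,152]
  ],
  "dr": [
    [0,0,0],
    [0,0,0],
    [0,0,0],
    [0,0,0],
    [0,0,0],
    [0,0,0],
    [0,0,0],
    [0,0,0],
    [0,0,0],
    [0,0,0]
  ]
}}

```text
time: 16.23
position: [0.5766, -0.0675, 0.0462]
tool_rot: [-2.337, -2.098, 0.002]
ft_force: [0.3, -0.0, 0.2]
grip_width: 0.005
grip_force: 0.0
```

Request:
{"fn": "send_rows", "kwargs": {
  "xyz": [
    [-6,0,0],
    [-12,0,0],
    [-18,0,0],
    [-24,0,0],
    [-29,0,0],
    [-34,0,0],
    [-39,0,0],
    [-44,0,0],
    [-49,0,0],
    [-54,0,0]
  ],
  "dr": [
    [0,0,0],
    [0,0,0],
    [0,0,0],
    [0,0,0],
    [0,0,0],
    [0,0,0],
    [0,0,0],
    [0,0,0],
    [0,0,0],
    [0,0,0]
  ]
}}

```text
time: 17.07
position: [0.5724, -0.1214, 0.0485]
tool_rot: [2.336, 2.099, 0.003]
ft_force: [1.9, 2.8, 0.9]
grip_width: 0.006
grip_force: 1.5
```

```bash
python3 -c "
from h import *
plan(*push(.0215,.047));s=get_state();print(s['ft_force'])"
```

```text
t 17.07 d [-74.   -1.    1.4] r [ 0.002 -0.001 -0.   ] now [ 0.5724 -0.1214  0.0485] |d| 74.0 |r| 0.002
[1.90748458 2.78648807 0.90392902]
```

Contact with the tab at about 3 N. I keep pushing at a moderate pace.

Request:
{"fn": "send_rows", "kwargs": {
  "xyz": [
    [-4,0,0],
    [-8,0,0],
    [-12,0,0],
    [-16,0,0],
    [-20,0,0],
    [-24,0,0],
    [-28,0,0],
    [-32,0,0],
    [-36,0,0],
    [-40,0,0]
  ],
  "dr": [
    [0,0,0],
    [0,0,0],
    [0,0,0],
    [0,0,0],
    [0,0,0],
    [0,0,0],
    [0,0,0],
    [0,0,0],
    [0,0,0],
    [0,0,0]
  ]
}}

```text
time: 17.9
position: [0.5678, -0.1614, 0.0482]
tool_rot: [2.337, 2.098, 0.002]
ft_force: [2.7, 4.1, 0.2]
grip_width: 0.006
grip_force: 2.2
```

Request:
{"fn": "send_rows", "kwargs": {
  "xyz": [
    [-2,0,0],
    [-4,0,0],
    [-6,0,0],
    [-8,0,0],
    [-10,0,0],
    [-12,0,0],
    [-14,0,0],
    [-16,0,0],
    [-18,0,0],
    [-20,0,0]
  ],
  "dr": [
    [0,0,0],
    [0,0,0],
    [0,0,0],
    [0,0,0],
    [0,0,0],
    [0,0,0],
    [0,0,0],
    [0,0,0],
    [0,0,0],
    [0,0,0]
  ]
}}

```text
time: 18.73
position: [0.5657, -0.1807, 0.0482]
tool_rot: [2.337, 2.099, 0.002]
ft_force: [2.3, 4.1, 0.3]
grip_width: 0.004
grip_force: 2.3
```

Run:
```python
from h import *
plan(*push(.0215,.047))
a=get_image("scene")[:,:,::-1][258:383,215:345];b=get_image("side")[:,:,::-1][245:370,320:420]
cv2.imwrite("pics/p4.png",np.hstack([cv2.resize(i,None,fx=3.4,fy=3.4,interpolation=2) for i in(a,b)]))
```

```text
t 18.73 d [-14.2  -0.6   1.2] r [ 0.001 -0.001 -0.001] now [ 0.5657 -0.1807  0.0482] |d| 14.0 |r| 0.001
```

View pics/p4.png

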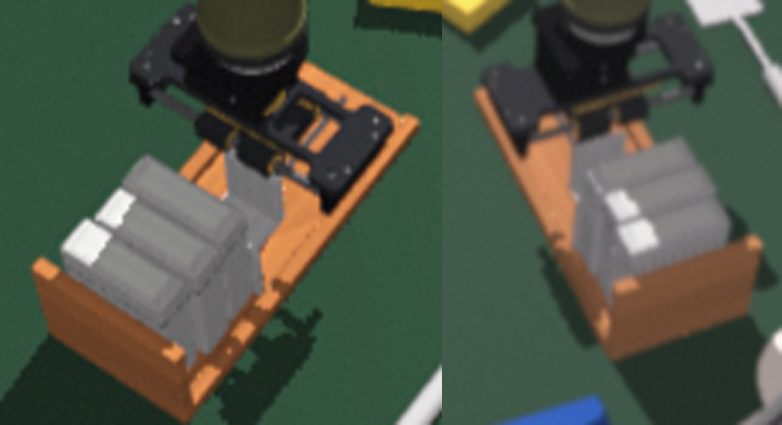

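All three tins are upright and nearly packed, with small gaps left. I push on slowly until the force rises.

Request:
{"fn": "send_rows", "kwargs": {
  "xyz": [
    [-1,0,0],
    [-2,0,0],
    [-3,0,0],
    [-4,0,0],
    [-5,0,0],
    [-6,0,0],
    [-7,0,0],
    [-8,0,0],
    [-9,0,0],
    [-9.5,0,0]
  ],
  "dr": [
    [0,0,0],
    [0,0,0],
    [0,0,0],
    [0,0,0],
    [0,0,0],
    [0,0,0],
    [0,0,0],
    [0,0,0],
    [0,0,0],
    [0,0,0]
  ]
}}

```text
time: 19.67
position: [0.5646, -0.1882, 0.0482]
tool_rot: [-2.335, -2.099, -0.004]
ft_force: [2.6, 8.3, 3.5]
grip_width: 0.01
grip_force: 4.1
```

Request:
{"fn": "send_rows", "kwargs": {
  "xyz": [
    [-0.4,0,0],
    [-0.8,0,0],
    [-1.2,0,0],
    [-1.6,0,0],
    [-2,0,0],
    [-2.4,0,0],
    [-2.8,0,0],
    [-3.2,0,0],
    [-3.6,0,0],
    [-4,0,0]
  ],
  "dr": [
    [0,0,0],
    [0,0,0],
    [0,0,0],
    [0,0,0],
    [0,0,0],
    [0,0,0],
    [0,0,0],
    [0,0,0],
    [0,0,0],
    [0,0,0]
  ]
}}

```text
time: 20.5
position: [0.5644, -0.1907, 0.0483]
tool_rot: [-2.333, -2.099, -0.006]
ft_force: [0.7, 10.8, 4.5]
grip_width: 0.004
grip_force: 5.5
```

Request:
{"fn": "send_rows", "kwargs": {
  "xyz": [
    [-0.5,0,0],
    [-1,0,0],
    [-1.5,0,0],
    [-2,0,0],
    [-2.5,0,0],
    [-3,0,0],
    [-3.5,0,0],
    [-4,0,0],
    [-4,0,0],
    [-4,0,0]
  ],
  "dr": [
    [0,0,0],
    [0,0,0],
    [0,0,0],
    [0,0,0],
    [0,0,0],
    [0,0,0],
    [0,0,0],
    [0,0,0],
    [0,0,0],
    [0,0,0]
  ]
}}

```text
time: 21.33
position: [0.5643, -0.1907, 0.0483]
tool_rot: [-2.327, -2.098, -0.01]
ft_force: [0.8, 16.9, 8.1]
grip_width: 0.006
grip_force: 8.5
```

Request:
{"fn": "send_rows", "kwargs": {
  "xyz": [
    [-0.5,0,0],
    [-1,0,0],
    [-1.5,0,0],
    [-2,0,0],
    [-2.5,0,0],
    [-3,0,0],
    [-3.5,0,0],
    [-4,0,0],
    [-4,0,0],
    [-4,0,0]
  ],
  "dr": [
    [0,0,0],
    [0,0,0],
    [0,0,0],
    [0,0,0],
    [0,0,0],
    [0,0,0],
    [0,0,0],
    [0,0,0],
    [0,0,0],
    [0,0,0]
  ]
}}

```text
time: 22.17
position: [0.5643, -0.1907, 0.0483]
tool_rot: [-2.321, -2.098, -0.015]
ft_force: [0.0, 24.5, 10.6]
grip_width: 0.005
grip_force: 11.9
```

```bash
python3 -c "
from h import *
plan(*push(.0215,.047));s=get_state();print(s['ft_force'],s['torque'])"
```

```text
t 22.17 d [-4.2 -0.4  1.2] r [-0.003 -0.015  0.006] now [ 0.5643 -0.1907  0.0483] |d| 4.0 |r| 0.017
[1.74366272e-02 2.44714345e+01 1.06371383e+01] [ 4.74212325  0.05325076 -0.07731749]
```

The stop has stalled at a steady position while the force climbs to 24 N, so it looks packed. I retreat and verify.

Request:
{"fn": "send_rows", "kwargs": {
  "xyz": [
    [4,0,0],
    [9,0,0],
    [15,0,0],
    [22,0,0],
    [30,0,0],
    [38,0,0],
    [42,0,-8],
    [42,0,-25],
    [42,0,-45],
    [42,0,-65]
  ],
  "dr": [
    [0,0,0],
    [0,0,0],
    [0,0,0],
    [0,0,0],
    [0,0,0],
    [0,0,0],
    [0,0,0],
    [0,0,0],
    [0,0,0],
    [0,0,0]
  ]
}}

```text
time: 23.0
position: [0.5672, -0.1607, 0.1141]
tool_rot: [2.338, 2.098, -0.001]
ft_force: [0.2, -0.1, 0.2]
grip_width: 0.005
grip_force: 0.0
```

Request:
{"fn": "send_rows", "kwargs": {
  "xyz": [
    [0,0,-20],
    [0,0,-50],
    [0,0,-80],
    [0,0,-110],
    [0,0,-135],
    [-20,0,-145],
    [-55,0,-150],
    [-90,0,-150],
    [-125,0,-150],
    [-160,0,-150]
  ],
  "dr": [
    [0,0,0],
    [0,0,0],
    [0,0,0],
    [0,0,0],
    [0,0,0],
    [0,0,0],
    [0,0,0],
    [0,0,0],
    [0,0,0],
    [0,0,0]
  ]
}}

```text
time: 23.83
position: [0.5499, -0.3212, 0.2642]
tool_rot: [2.336, 2.098, 0.002]
ft_force: [0.9, -0.2, -0.3]
grip_width: 0.009
grip_force: 0.0
```

Request:
{"fn": "send_rows", "kwargs": {
  "xyz": [
    [-20,0,0],
    [-45,0,0],
    [-70,0,0],
    [-85,0,0],
    [-90,0,0],
    [-90,0,0],
    [-90,0,0],
    [-90,0,0],
    [-90,0,0],
    [-90,0,0]
  ],
  "dr": [
    [0,0,0],
    [0,0,0],
    [0,0,0],
    [0,0,0],
    [0,0,0],
    [0,0,0],
    [0,0,0],
    [0,0,0],
    [0,0,0],
    [0,0,0]
  ]
}}

```text
time: 24.67
position: [0.5414, -0.4078, 0.2633]
tool_rot: [2.335, 2.101, 0.003]
ft_force: [0.5, 1.6, 0.0]
grip_width: 0.006
grip_force: 0.0
```

Run:
```python
from h import *
plan(*push(-.2,.25))
s=get_state();w=get_image("wrist")[:,:,::-1];side=get_image("side")[:,:,::-1];sc=get_image("scene")[:,:,::-1]
for n,i in(("w5",w),("side5",side),("scene5",sc)):cv2.imwrite(f"pics/{n}.png",i)
np.savez("w5",p=s["position"],r=s["tool_rot"])
w=w[:400,120:520]
a=cv2.resize(w,(560,560));b=sc[258:383,215:305];c=side[245:370,345:420]
b=cv2.resize(b,(202,280));c=cv2.resize(c,(202,280))
cv2.imwrite("pics/p5.png",np.hstack([a,np.vstack([b,c])]))
```

```text
t 24.67 d [-7.4 -0.8 13.3] r [ 0.001 -0.001  0.001] now [ 0.5414 -0.4078  0.2633] |d| 15.0 |r| 0.002
```

View pics/p5.png

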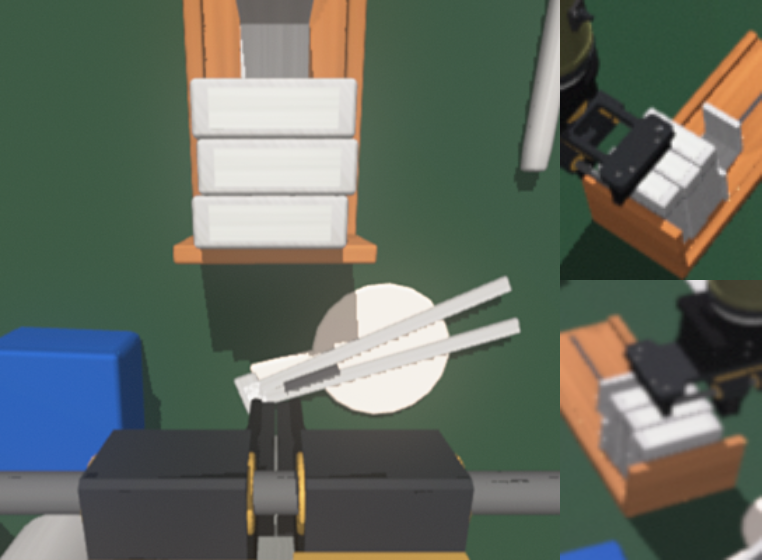

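The wrist view shows three lids square and tightly packed against the wall. In the crop, tin_c's far edge is at row 78 and tin_a's wall-side edge at row 247. I check the total span numerically.

Run:
```python
from h import *
f=np.load("w5.npz");c=calibration("wrist");H=np.array(c["hand_eye"]);R0=R.from_rotvec(f["r"]);Ki=np.linalg.inv(K(c))
def hit(u,v,z):
    d=R0.apply(H[:3,:3]@Ki@[u,v,1]);o=f["p"]+R0.apply(H[:3,3]);P=o+d*(z-o[2])/d[2]
    return (R.from_euler('z',-RK[2]).apply(P-[RK[0],RK[1],0])*1e3).round(1)
for n,u,v,z in (("c far L",191,78,.124),("c far R",356,78,.124),("c near",275,136,.124),("b far",275,140,.124),("b near",275,193,.124),("a far",275,197,.124),("a near",275,247,.124),("wall inner top L",194,238,.1),("wall outer",275,262,.1)):
    print(n,hit(120+u/1.4,v/1.4,z))
```

```text
c far L [-42.4 -51.1 124. ]
c far R [ 45.2 -50.9 124. ]
c near [  2.2 -79.4 124. ]
b far [  2.2 -81.4 124. ]
b near [   2.3 -109.3  124. ]
a far [   2.3 -111.5  124. ]
a near [   2.3 -139.5  124. ]
wall inner top L [ -48.8 -136.6  100. ]
wall outer [   2.4 -151.7  100. ]
```

```bash
python3 -c "
from bench import *
print(close_job())"
```

```text
the job is handed in; nothing more can be done
None
```

The job is handed in: tin_c stands upright in the rack and the stop has all three tins packed against the wall (about 89 mm across three 30 mm lids), with the gripper clear at about 25 s; the hand-in returned no verdict.

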